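# Nest the adapter and cup on a filter flask and press them in gently

## Robot

A 7-joint arm with a two-finger parallel gripper is mounted at the origin on the work surface. World frame = base frame: x ahead of the robot, y to its left, z up, the work surface at z = 0. Lengths are in m, angles in rad, forces in N, time in s.
With the tool pointing down it reaches from about 0.4 to 0.875 m from the base axis. Payload 6.5 kg.
Tool frame: the origin (TCP) lies on the centre line of the jaws, within the pads' length; the fingertips stand 11 mm ahead of it and the grasp point (between the pads) lies 8 mm behind it; z points along the fingers, y is the direction in which the jaws open and shut (so a half turn about z gives the same grasp; the last joint's range is limited). The gripper opens to 88 mm and grips with 3 to 60 N. Pads are 18 mm wide; open, the fingers measure 123 mm over their backs; the gripper's body (75 mm by 187 mm) begins 45 mm behind the grasp point.
Start: joints at [1.057, 0.536, -0.004, 1.538, 0.003, 1.067, -0.071], TCP at [0.281, -0.586, 0.25] pointing down, gripper open.
Joint ranges: [-2.7, 2.7], [-0.37, 2.16], [-1.27, 1.26], [0.24, 2.4], [-1.31, 4.45], [0.19, 1.91], [-2.76, 2.76]. Speed limits (rad/s): [2.39, 2.39, 3.14, 3.14, 3.14, 3.14, 3.14].

## Interface

Orientations are given as a unit quaternion [x, y, z, w].
In Python, from rig import r gives the robot as it stands. Calls block until the motion is done:
- r.reach(position, orientation): joint-space move of the TCP to a pose.
- r.servo_line(position, frame=None, speed=0.15, max_force=None): straight line of the TCP; frame=None keeps the orientation; speed is the mean speed in m/s. With max_force (N) it stops when the force on the tool has changed by that much, and returns True; else False.
- r.set_joints(angles): joint-space move.
- r.move_gripper(opening, effort=None): finger opening in m; effort is the grip in N (None keeps the last); returns when the fingers have stopped.
- r.dwell(seconds).
- r.solve_ik(position, orientation): joint angles nearest the present ones, or None.
- r.snapshot(name): name is "scene" or "top"; returns the picture (400x640x3 uint8, red, green, blue); there is no depth.
- r.camera_model(name): a dict with "camera_matrix" (3x3 intrinsics, pixels), "cam_to_world" (4x4, takes a point from camera to world coordinates). Camera axes: x right, y up, looking along -z (the intrinsics and any distortion apply to the point x, -y, -z); pixel columns grow to the right and rows downward; lengths in m; the calibration is good to about 2 mm. A picture is of the moment at which its call begins. camera_model takes no time and is no camera call.
A pose or a line that the arm cannot do raises r.MotionError and nothing moves.
- r.close_job(): hands the job in, once; it reports no verdict.
Trained networks look in the newest picture that a camera, given by its name, has taken for a name from the list of things; names that differ only in an ending like _2 or _b are one class to them, and where a whole thing is asked for, a point or a joint stands for the part that bears it (a point fixed in the world has none). Each returns a list of dicts, best first, with "confidence" (0 to 1); they miss things now and then, are a little off and sometimes report something else, mostly with a low value. They report only what shows in the picture. A call takes as long as a camera call.
- r.search_frame(camera, name): "centre" ([column, row] in pixels, amid what is visible of it).
- r.regions_of(camera, name): "mask" (400x640 bool, what is visible of it) and "centre" ([column, row] in pixels, amid what is visible of it).
- r.landmark_of(camera, name): "centre" ([column, row] in pixels: a listed point, or the origin of a listed thing).
Readings, each from a call of its own:
- r.current_time(): time.
- r.current_qpos(): joint angles.
- r.current_dq(): joint speeds.
- r.current_joint_efforts(): joint torques, N m.
- r.current_ee_pos(): TCP position.
- r.current_orientation(): TCP orientation.
- r.current_contact_force(): force on the tool from outside, world axes, zero at the start.
- r.current_wrist_torque(): the same for the moment, N m.
- r.current_opening(): finger opening in m.
Only numpy, scipy, OpenCV 4.12 (cv2) and the standard library are available. Lean on these libraries where they do the work, as an engineer would, in place of code of your own. Each camera call takes 0.05 s, during which the arm holds its last target.

## Task

Set up the filter flask: nest the blue tapered adapter in the flask's orange rubber seat, nest the white filter cup in the adapter, and press the cup gently straight down until the seat has slid about 6 mm down, half of its travel into the glass neck, never down level with the rim, where it jams. When that is done and the cup is let go, swing the red vacuum lever over to its other end. Leave the green adapter, beaker and spoon where they are.

Things in the scene. Friction and masses are not known exactly. Their poses are not given: they have to be found in the camera images.
- station: Grey board 150 x 300 x 10 mm, fixed, with the green glass filter flask and vacuum tap. Origin: middle of its underside. Flask axis at (0, -85) mm in its frame; glass neck 57 mm across, rim 138 mm above the bench. Tap block (70 x 50 x 25 mm) at (0, +85) mm; its lever swings in the board's x-z plane. A steel pipe, up to 109 mm high, joins them.
- seat_top (a point): Centre of the upper edge of the orange rubber seat in the flask neck, a ring 49 mm across with an upright tapered bore, 36 mm wide at the top edge, half-angle about 20 degrees, open below. It stands 12 mm proud of the glass rim when joint seat is 0. z up.
- seat (a joint): How far the seat is pressed into the neck, m: 0 = 12 mm proud of the glass rim, 0.012 = level with it; beyond 0.0105 it is jammed. Held by friction: it stays under the weight of adapter and cup, slides under a push of about 6 to 11 N and stays where left, without springing back. Starts 0 to 1.5 mm down.
- adapter_mid (a point): Blue tapered adapter, 52 mm high, upright, narrow end down in a rack ring; 45 g. Point on its axis 26 mm above the foot, z up. A cone (20 mm across at the foot, half-angle 20 degrees) under an upright collar 62 mm across, 28 to 52 mm up: grip the collar's upper part, to stay clear of the flask. Bore tapers from 50 mm at the top. Nested, this point is about 2 mm above seat_top.
- cup_mid (a point): White ceramic filter cup, 80 mm high, upright in a round stand; about 0.16 kg. Point on its axis 40 mm above its foot, z up. Its upper part is an upright cylinder 60 mm across, from 36 mm up to the rim at 80 mm: grip it there; below, it tapers (half-angle 21 degrees) to 32 mm across at the foot. Nested in the adapter, this point is about 45 mm above seat_top.
- tap_tip (a point): Centre of the red ball, 26 mm across, at the end of the vacuum lever; 80 mm from the lever's hinge, which lies 32 mm above the bench over the station point (0, +85) mm and parallel to the board's y.
- tap (a joint): Vacuum lever, rad: 0 = leaning fully to the board's -x (the ball 38 mm off the hinge), 1.0 = leaning fully to +x (open). Starts between 0 and 0.15, moves with about 1 N at the ball, and stays where it is left.
- adapter_green_mid (a point): Green tapered adapter, 60 mm high, 69 mm across, in the other ring of the rack (which of the two rings varies); not needed, leave alone. Point on its axis half-way up.
- rack: Fixed dark rack, 70 x 190 mm, with two tapered rings 110 mm apart along its y, ring tops 40 mm above the bench; holds the two adapters. Origin: middle of its underside.
- cup_stand: Fixed dark round stand for the cup, 72 mm wide, ring top 44 mm above the bench. Origin: middle of its underside.
- beaker: Glass beaker, 68 mm across, 85 mm high; leave alone. Origin at its underside's centre.
- spoon: Steel spoon 160 mm long lying on the bench; leave alone.

How it is judged:
By the outcome, as a careful person would: the job done as asked, in the order asked, and still so for the second after the job is handed in, with the robot touching nothing.
It also fails if it takes over 64 s, if anything falls off the work surface, if the arm or the gripper's body presses on something with over 40 N, if the wrist force passes 120 N, or if a joint passes its speed limit or range.

## Working session

There is one attempt and no reset: what is moved stays moved. The work goes in short steps, each a Python script; the robot and the scene stay as the last script left them, time stands still between calls to the robot, and variables do not carry over. Pictures are saved under pics/ and viewed, and the job is handed in when it is done.

```bash
ls; mkdir -p pics
cat > h.py <<'E'
from rig import r
import numpy as np, cv2
def cam(n):
    m=r.camera_model(n); return np.array(m["camera_matrix"]),np.array(m["cam_to_world"]),m
def ray(n,px):
    K,T,m=cam(n); d=np.linalg.inv(K)@[px[0],px[1],1]; d=T[:3,:3]@np.array([d[0],-d[1],-d[2]])
    return T[:3,3],d/np.linalg.norm(d)
def atz(n,px,z):
    o,d=ray(n,px); return o+d*(z-o[2])/d[2]
def proj(n,p):
    K,T,m=cam(n); c=T[:3,:3].T@(np.array(p)-T[:3,3]); c=np.array([c[0],-c[1],-c[2]]); q=K@c; return q[:2]/q[2]
def tri(pxs):
    A=np.zeros((3,3));b=np.zeros(3)
    L=[ray(n,p) for n,p in pxs]
    for o,d in L:
        M=np.eye(3)-np.outer(d,d);A+=M;b+=M@o
    x=np.linalg.solve(A,b)
    return x,[np.linalg.norm((np.eye(3)-np.outer(d,d))@(x-o)) for o,d in L]
def snap(n,f):
    im=r.snapshot(n); cv2.imwrite('pics/'+f,im[:,:,::-1]); return im
E
python3 - <<'E'
from h import *
np.set_printoptions(precision=4,suppress=True)
for n in ("scene","top"):
    snap(n,n+'0.png'); print(cam(n))
names="station seat_top adapter_mid cup_mid tap_tip adapter_green_mid rack cup_stand beaker spoon".split()
for k in names:
    P=[]
    for n in ("scene","top"):
        d=r.landmark_of(n,k); print(k,n,[(np.round(e['centre'],1).tolist(),round(e['confidence'],2)) for e in d[:3]])
        if d: P.append((n,d[0]['centre']))
    if len(P)==2:print('   ',*tri(P))
print(r.current_time())
E
```

```text
pics
(array([[484.4391,   0.    , 321.7109],
       [  0.    , 484.4391, 197.8734],
       [  0.    ,   0.    ,   1.    ]]), array([[ 0.184 , -0.5359,  0.824 ,  1.3073],
       [ 0.9829,  0.0991, -0.1551, -0.1881],
       [ 0.0015,  0.8385,  0.545 ,  0.6358],
       [ 0.    ,  0.    ,  0.    ,  1.    ]]), {'camera_matrix': array([[484.4391,   0.    , 321.7109],
       [  0.    , 484.4391, 197.8734],
       [  0.    ,   0.    ,   1.    ]]), 'cam_to_world': array([[ 0.184 , -0.5359,  0.824 ,  1.3073],
       [ 0.9829,  0.0991, -0.1551, -0.1881],
       [ 0.0015,  0.8385,  0.545 ,  0.6358],
       [ 0.    ,  0.    ,  0.    ,  1.    ]])})
(array([[476.1927,   0.    , 324.9766],
       [  0.    , 476.1927, 200.6459],
       [  0.    ,   0.    ,   1.    ]]), array([[-0.0262,  0.9846, -0.1731,  0.338 ],
       [-0.9996, -0.0242,  0.0133, -0.0439],
       [ 0.0089,  0.1734,  0.9848,  1.1942],
       [ 0.    ,  0.    ,  0.    ,  1.    ]]), {'camera_matrix': array([[476.1927,   0.    , 324.9766],
       [  0.    , 476.1927, 200.6459],
       [  0.    ,   0.    ,   1.    ]]), 'cam_to_world': ar
[... 1236 characters left out ...]
5330848606), np.float64(0.0027949225330848944)]
rack scene [([225.5, 241.7], 0.86)]
rack top [([397.6, 226.8], 0.92), ([417.3, 170.2], 0.43)]
    [ 0.4764 -0.24    0.0006] [np.float64(0.0016284013893907811), np.float64(0.0016284013893908043)]
cup_stand scene []
cup_stand top [([365.1, 166.6], 0.8)]
beaker scene [([309.8, 218.0], 0.61)]
beaker top [([322.4, 245.1], 0.97), ([417.2, 168.0], 0.19)]
    [ 0.4344 -0.0508  0.008 ] [np.float64(0.00010231417090246359), np.float64(0.00010231417090248842)]
spoon scene [([194.1, 298.5], 0.79), ([267.2, 289.4], 0.66)]
spoon top [([414.6, 169.6], 0.64)]
    [ 0.6257 -0.2975 -0.0089] [np.float64(0.0021195034521315887), np.float64(0.002119503452131565)]
1.1
```

View pics/scene0.png

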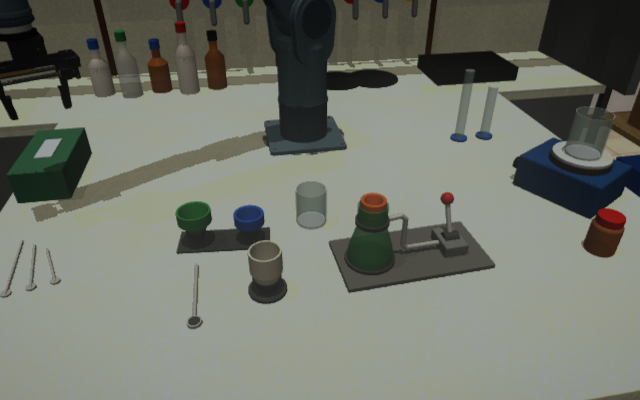

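View pics/top0.png

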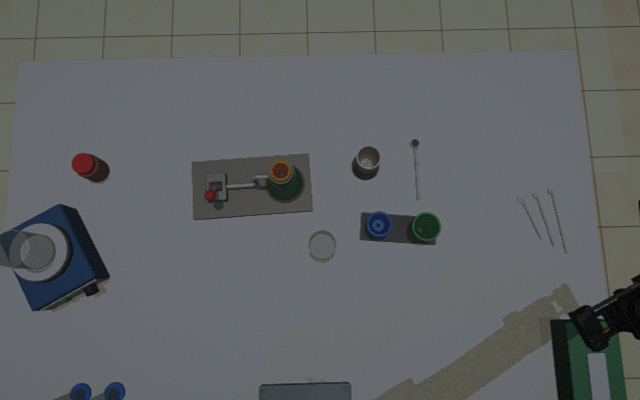

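The scene picture shows the flask with its orange seat at about (373,200), the lever ball at (447,198), blue adapter at (249,218), green at (194,217), cup at (266,262) and beaker at (311,205). The network's scene result for seat_top (248,225) is wrong, so I'll refine from enlarged crops.

```bash
python3 - <<'E'
import cv2,numpy as np
s=cv2.imread('pics/scene0.png');t=cv2.imread('pics/top0.png')
def c(im,x,y,w=44): return cv2.resize(im[y-w:y+w,x-w:x+w],(264,264),interpolation=cv2.INTER_CUBIC)
a=np.hstack([c(s,373,210),c(s,250,225),c(s,266,265)]);b=np.hstack([c(t,281,175),c(t,378,225),c(t,367,161)])
cv2.imwrite('pics/crop0.png',np.clip(np.vstack([a,b])*1.6,0,255).astype('uint8'))
E
python3 - <<'E'
from h import *
np.set_printoptions(precision=4,suppress=True)
s=cv2.imread('pics/scene0.png');t=cv2.imread('pics/top0.png')
def m(im,h0,h1,box,smin=120):
    h=cv2.cvtColor(im,cv2.COLOR_BGR2HSV); k=((h[...,0]>=h0)&(h[...,0]<=h1)&(h[...,1]>smin)&(h[...,2]>40)).astype('uint8')
    z=np.zeros_like(k);x0,y0,x1,y1=box;z[y0:y1,x0:x1]=k[y0:y1,x0:x1];return z
for n,im,boxes in (("scene",s,dict(seat=(350,180,400,230),ball=(430,180,465,215),blue=(225,195,275,245))),("top",t,dict(seat=(260,150,305,195),ball=(195,180,225,210),blue=(355,205,398,245)))):
    for k,b in boxes.items():
        h={'seat':(5,20),'ball':(0,8),'blue':(105,130)}[k]
        z=m(im,*h,b); ys,xs=np.nonzero(z); 
        cn,_=cv2.findContours(z,cv2.RETR_EXTERNAL,cv2.CHAIN_APPROX_NONE); cc=max(cn,key=cv2.contourArea)
        print(n,k,len(xs),xs.min(),xs.max(),ys.min(),ys.max(),xs.mean(),ys.mean(),cv2.fitEllipse(cc))
E
```

```text
scene seat 416 361 386 193 211 373.2668269230769 202.20673076923077 ((373.2635192871094, 202.2030792236328), (18.5179443359375, 26.410385131835938), 95.19235229492188)
scene ball 103 442 453 193 203 447.15533980582524 197.7378640776699 ((447.17645263671875, 197.7437744140625), (10.221059799194336, 11.002561569213867), 119.77462005615234)
scene blue 541 234 262 206 230 247.68391866913123 216.95194085027725 ((247.59869384765625, 217.07823181152344), (23.980833053588867, 28.243682861328125), 61.33142852783203)
top seat 327 270 290 160 181 280.03058103975536 170.40672782874617 ((280.1532287597656, 170.69744873046875), (20.37638282775879, 20.69470977783203), 158.22991943359375)
top ball 56 205 214 190 199 208.96428571428572 194.55357142857142 ((208.99557495117188, 194.66537475585938), (8.165802001953125, 8.768348693847656), 107.81430053710938)
top blue 522 366 391 212 237 378.7145593869732 224.05938697318007 ((378.6998291015625, 224.10264587402344), (24.728744506835938, 25.54055404663086), 63.2978515625)
```

View pics/crop0.png

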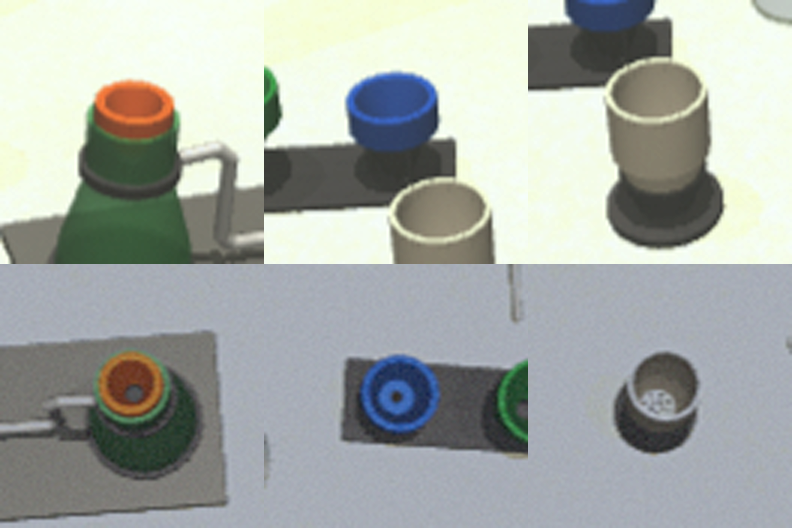

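Crops confirm the shapes: seat rim (373,200) in scene / (280,170) in top, blue collar (248,217) / (379,224). I'll fit solid silhouettes across both cameras next.

```bash
cat > fit.py <<'E'
from h import *
from scipy.optimize import least_squares
def hull(n,x,y,rings):
    K,T,m=cam(n); a=np.linspace(0,2*np.pi,72,endpoint=False); P=[]
    for z,R in rings: P.append(np.c_[x+R*np.cos(a),y+R*np.sin(a),np.full(72,z)])
    P=np.vstack(P); c=(P-T[:3,3])@T[:3,:3]; c=c*[1,-1,-1]; q=c@K.T; return q[:,:2]/q[:,2:]
def stat(n,x,y,rings):
    h=cv2.convexHull(hull(n,x,y,rings).astype(np.float32)); M=cv2.moments(h)
    q=h[:,0]; return np.array([q[:,0].min(),q[:,0].max(),q[:,1].min(),q[:,1].max()]),np.array([M['m10']/M['m00'],M['m01']/M['m00']]),h
def hsv(im,h0,h1,box,smin=120,vmin=40):
    h=cv2.cvtColor(im,cv2.COLOR_BGR2HSV); k=((h[...,0]>=h0)&(h[...,0]<=h1)&(h[...,1]>smin)&(h[...,2]>vmin)).astype('uint8')
    z=np.zeros_like(k);x0,y0,x1,y1=box;z[y0:y1,x0:x1]=k[y0:y1,x0:x1];return z
def meas(z):
    cn,_=cv2.findContours(z,cv2.RETR_EXTERNAL,cv2.CHAIN_APPROX_NONE); h=cv2.convexHull(max(cn,key=cv2.contourArea))
    f=np.zeros_like(z);cv2.fillConvexPoly(f,h,1);ys,xs=np.nonzero(f)
    return np.array([xs.min()-.5,xs.max()+.5,ys.min()-.5,ys.max()+.5]),np.array([xs.mean(),ys.mean()])
def fit(masks,ringf,x0,wb=.4):
    ms={n:meas(z) for n,z in masks.items()}
    def res(p):
        o=[]
        for n,(b,c) in ms.items():
            B,C,_=stat(n,p[0],p[1],ringf(p[2])); o+=[*(wb*(B-b)),*(C-c)]
        return o
    s=least_squares(res,x0,x_scale=.01,diff_step=1e-4); return s.x,np.round(s.fun,2)
E
python3 - <<'E'
from fit import *
np.set_printoptions(precision=4,suppress=True)
s=cv2.imread('pics/scene0.png');t=cv2.imread('pics/top0.png')
print('seat',*fit({'scene':hsv(s,5,20,(350,180,400,230)),'top':hsv(t,5,20,(260,150,305,195))},lambda z:[(.138,.0245),(z,.0245)],[.59,.04,.15]))
for n,im in (('scene',s),('top',t)):
    b={'scene':hsv(s,5,20,(350,180,400,230)),'top':hsv(t,5,20,(260,150,305,195))}[n]
    print('seat',n,*fit({n:b},lambda z:[(.138,.0245),(.1493,.0245)],[.59,.04,.15]))
print('blue',*fit({'scene':hsv(s,105,130,(225,195,275,245)),'top':hsv(t,105,130,(355,205,398,245))},lambda z:[(z+.002,.031),(z+.026,.031)],[.476,-.182,.035]))
# cup via network masks
r.snapshot('scene');r.snapshot('top')
ms={}
for n in('scene','top'):
    d=r.regions_of(n,'cup_mid'); print([e['confidence'] for e in d]); ms[n]=d[0]['mask'].astype('uint8'); print(meas(ms[n]))
print('cup',*fit(ms,lambda z:[(z-.004,.030),(z+.04,.030)],[.635,-.169,.05]))
ms={}
for n in('scene','top'):
    d=r.regions_of(n,'adapter_mid'); print([e['confidence'] for e in d]); ms[n]=d[0]['mask'].astype('uint8'); print(meas(ms[n]))
for n in('scene','top'):
    d=r.landmark_of(n,'seat_top');print(n,[(e['centre'],e['confidence']) for e in d])
# ball
print('ball',*tri([('scene',(447.2,197.7)),('top',(209,194.6))]))
print(r.current_orientation(),r.current_ee_pos(),r.current_time())
E
```

```text
seat [0.5942 0.0423 0.1491] [-0.36  0.07 -0.04  0.26 -0.28  0.09 -0.32  0.11  0.    0.1  -0.41 -0.04]
seat scene [0.5939 0.0429 0.15  ] [-0.24  0.19 -0.11  0.21  0.02 -0.05]
seat top [0.5941 0.0414 0.15  ] [-0.18  0.26 -0.    0.1  -0.03 -0.04]
blue [ 0.4769 -0.1865  0.0431] [-0.49  0.4  -0.55  0.2   0.01  0.15 -0.14  0.23 -0.27  0.07 -0.08  0.11]
[0.76]
(array([247.5, 282.5, 239.5, 284.5]), array([265.0828, 261.4134]))
[0.84]
(array([354.5, 380.5, 144.5, 172.5]), array([367.045 , 158.4343]))
cup [ 0.637  -0.1644  0.0515] [-0.1   0.03  0.68 -0.95  0.05  0.11 -0.15 -0.03 -0.12  0.1   0.11 -0.02]
[0.81, 0.55]
(array([232.5, 263.5, 204.5, 230.5]), array([248.2064, 217.5073]))
[0.55, 0.44]
(array([365.5, 391.5, 209.5, 237.5]), array([378.39 , 223.907]))
scene [([372.4, 197.7], 0.65), ([448.0, 200.1], 0.56)]
top [([278.5, 168.4], 0.71)]
ball [0.5505 0.2107 0.1053] [np.float64(0.0005059443105368391), np.float64(0.0005059443105368184)]
[ 0.975   0.2221 -0.      0.    ] [ 0.2814 -0.5859  0.2497] 1.5
```

Run:
```python
from fit import *
np.set_printoptions(precision=4,suppress=True)
for q in ([.70710678,.70710678,0,0],[.70710678,-.70710678,0,0]):
    for p in ([.477,-.1865,.16],[.594,.042,.3],[.637,-.164,.25]): print(q[1],p,r.solve_ik(p,q))
t=r.current_time()
```

```text
0.70710678 [0.477, -0.1865, 0.16] [ 0.5924  0.4595 -0.3844  1.9559  0.2412  0.7703  0.0698]
0.70710678 [0.594, 0.042, 0.3] [ 0.2738  0.4557 -0.5757  1.6081  0.2648  1.1566 -0.3626]
0.70710678 [0.637, -0.164, 0.25] [ 0.4315  0.5789 -0.3703  1.4977  0.2233  1.1068  0.016 ]
-0.70710678 [0.477, -0.1865, 0.16] [ 0.0509  0.4411  0.2934  1.9877 -0.1846  0.7379 -2.6868]
-0.70710678 [0.594, 0.042, 0.3] [ 0.5735  0.6208 -1.0726  1.5913  0.5641  1.2718  2.5495]
-0.70710678 [0.637, -0.164, 0.25] [-0.4591  0.8043  1.0897  1.5564 -0.7407  1.2416 -2.3876]
```

Run:
```python
from fit import *
np.set_printoptions(precision=4,suppress=True)
q=[.70710678,.70710678,0,0]
r.reach([.477,-.1865,.17],q); print(r.current_time())
r.servo_line([.477,-.1865,.060],speed=.12)
print(r.current_contact_force(),r.current_ee_pos(),r.current_time())
r.move_gripper(.05,effort=15)
print(r.current_opening(),r.current_contact_force(),r.current_time())
r.servo_line([.477,-.1865,.16],speed=.15); f=r.current_contact_force()
r.servo_line([.477,-.1865,.26],speed=.25)
print(f,r.current_opening(),r.current_time())
snap('scene','s1.png');snap('top','t1.png')
```

```text
3.1583
[ 0.0074  0.0488 -0.9432] [ 0.4775 -0.1867  0.0606] 4.225
0.06477296952212953 [ 0.9332 -0.1252  2.6744] 4.7083
[ 0.3169 -0.3945 -1.0078] 0.0644130948028582 6.075
```

Run:
```python
import cv2,numpy as np
s=cv2.imread('pics/s1.png');t=cv2.imread('pics/t1.png')
cv2.imwrite('pics/c1.png',np.vstack([cv2.resize(s[90:240,130:390],(780,450)),]))
cv2.imwrite('pics/c1t.png',cv2.resize(t[150:290,290:470],(720,560)))
```

```text
(no output)
```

View pics/c1.png

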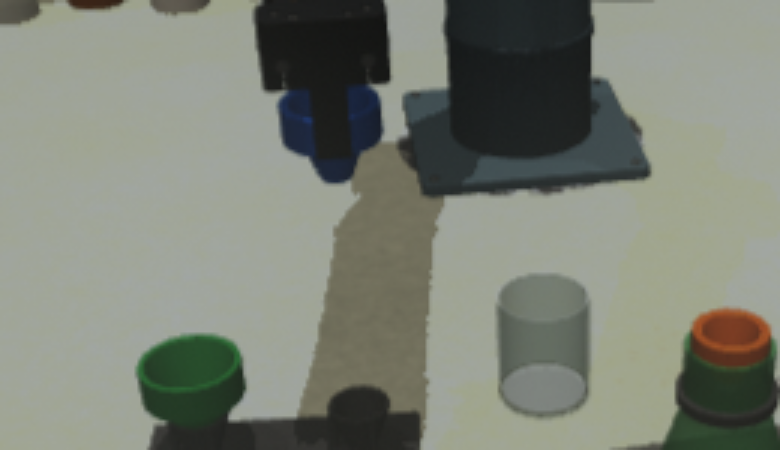

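View pics/c1t.png

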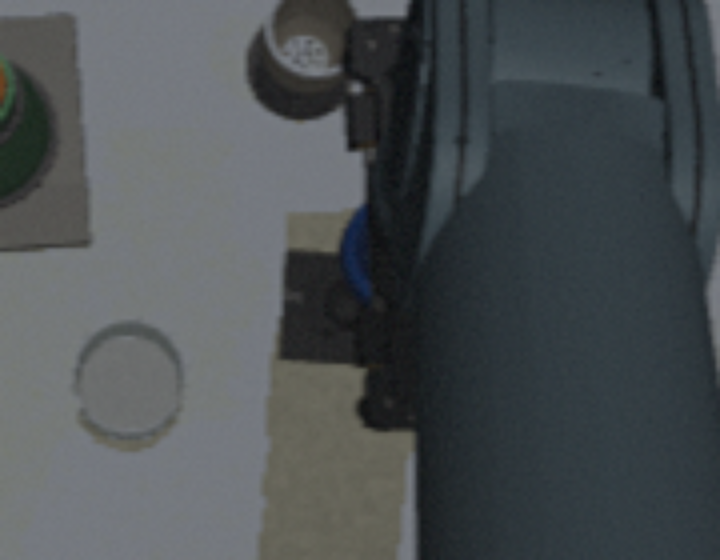

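```bash
python3 - <<'E'
from fit import *
np.set_printoptions(precision=4,suppress=True)
x,y=.594,.0423
r.servo_line([x,y,.26],speed=.25)
r.servo_line([x,y,.19],speed=.12); print(r.current_time(),r.current_contact_force())
h=r.servo_line([x,y,.160],speed=.02,max_force=2.5)
print(h,r.current_ee_pos(),r.current_contact_force(),r.current_time())
snap('scene','s2.png');snap('top','t2.png')
E
python3 - <<'E'
import cv2,numpy as np
s=cv2.imread('pics/s2.png')
cv2.imwrite('pics/c2.png',cv2.resize(s[130:280,320:480],(640,600),interpolation=cv2.INTER_CUBIC))
E
```

```text
8.0833 [ 0.3345 -0.1441  0.1234]
True [0.5938 0.0416 0.1712] [ 1.0908 -0.3369 -0.5802] 9.0083
```

View pics/c2.png

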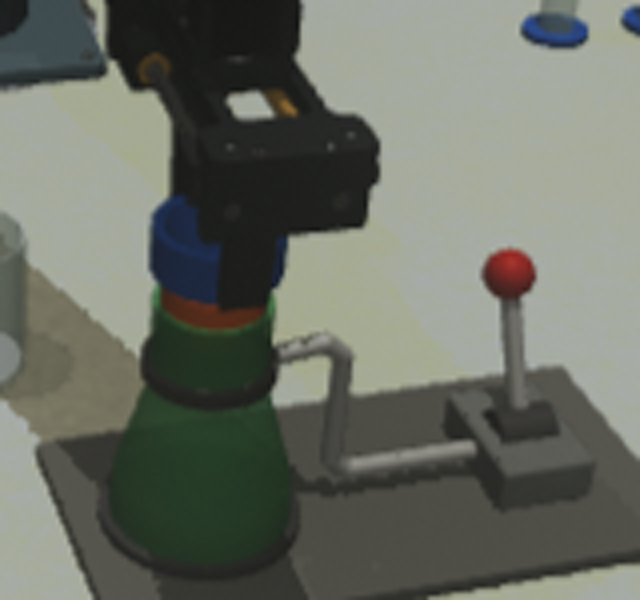

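Run:
```python
from fit import *
np.set_printoptions(precision=4,suppress=True)
x,y=.594,.0423
print(r.current_contact_force(),r.current_ee_pos())
h=r.servo_line([x,y,.162],speed=.015,max_force=3.5)
print(h,r.current_ee_pos(),r.current_contact_force(),r.current_time())
r.dwell(.1);print(r.current_ee_pos(),r.current_contact_force())
```

```text
[ 1.8956  0.0326 -0.6849] [0.5938 0.0417 0.1713]
True [0.594  0.0414 0.1707] [ 1.3299 -0.2323  1.0624] 9.35
[0.594  0.0413 0.1706] [ 1.4928 -0.263   2.0319]
```

Run:
```python
from fit import *
np.set_printoptions(precision=4,suppress=True)
x,y=.594,.0414
r.move_gripper(.088); print(r.current_contact_force(),r.current_time())
r.servo_line([x,y,.23],speed=.12)
r.servo_line([.62,-.06,.26],speed=.25)
r.reach([.637,-.1644,.20],[.70710678,.70710678,0,0]);print(r.current_time())
s=snap('scene','s3.png')[:,:,::-1].copy();t=snap('top','t3.png')[:,:,::-1].copy()
cv2.imwrite('pics/c3.png',np.hstack([cv2.resize(s[160:280,320:420],(400,480),interpolation=cv2.INTER_CUBIC),cv2.resize(t[130:226,240:320],(400,480),interpolation=cv2.INTER_CUBIC)]))
a=hsv(s,105,130,(340,150,410,230));b=hsv(t,105,130,(255,140,310,200))
print(meas(a),meas(b))
for m in ({'scene':a,'top':b},{'scene':a},{'top':b}):
    print(*fit(m,lambda z:[(z+.002,.031),(z+.026,.031)],[.594,.042,.151]))
```

```text
[ 0.1574  0.0845 -0.0318] 9.975
11.7667
(array([357.5, 390.5, 177.5, 205.5]), array([374.3971, 190.5137])) (array([265.5, 293.5, 153.5, 182.5]), array([279.4163, 167.8732]))
[0.5942 0.042  0.1548] [-0.47  0.39 -0.55  0.03 -0.6   0.27 -0.48 -0.08 -0.25  0.11 -0.53 -0.08]
[0.5515 0.0567 0.1267] [ 0.12  0.18 -0.24 -0.33 -0.12  0.23]
[0.6024 0.0435 0.121 ] [-0.06 -0.04 -0.01 -0.04  0.04  0.02]
```

View pics/c3.png

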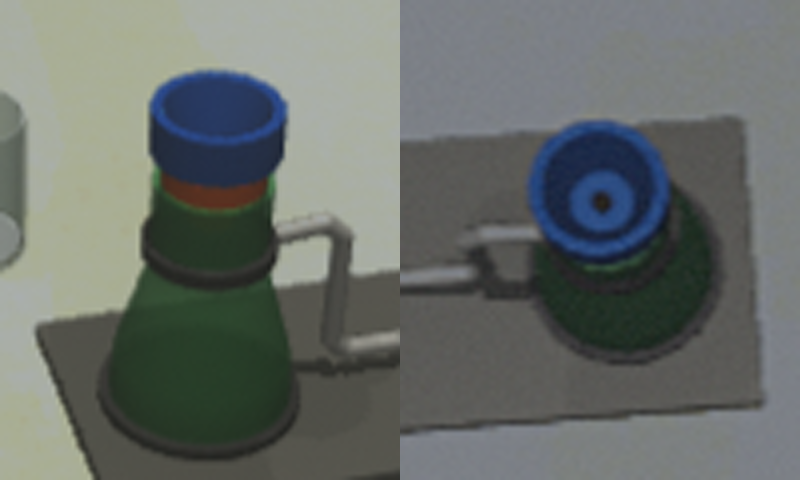

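Run:
```python
from fit import *
np.set_printoptions(precision=4,suppress=True)
x,y=.637,-.1644
r.servo_line([x,y,.0685],speed=.12)
print(r.current_contact_force(),r.current_ee_pos(),r.current_time())
r.move_gripper(.05,effort=25)
print(r.current_opening(),r.current_contact_force(),r.current_time())
r.servo_line([x,y,.12],speed=.12)
r.servo_line([x,y,.285],speed=.25)
print(r.current_opening(),r.current_contact_force())
s=snap('scene','s4.png')[:,:,::-1]
r.servo_line([.5942,.042,.285],speed=.22)
print(r.current_contact_force(),r.current_ee_pos(),r.current_time())
s2=snap('scene','s5.png')[:,:,::-1]
cv2.imwrite('pics/c4.png',np.hstack([cv2.resize(s[100:250,190:290],(400,600)),cv2.resize(s2[80:230,320:420],(400,600))]))
```

```text
[-1.0994  0.3694 -0.3737] [ 0.6377 -0.1645  0.0694] 13.1083
0.058957880191480384 [-3.3469  0.7416  5.7656] 13.6583
0.05905102214033651 [ 0.1162 -0.6438 -2.4734]
[ 0.3449 -0.2194 -0.8357] [0.5944 0.0403 0.2847] 16.2083
```

View pics/c4.png

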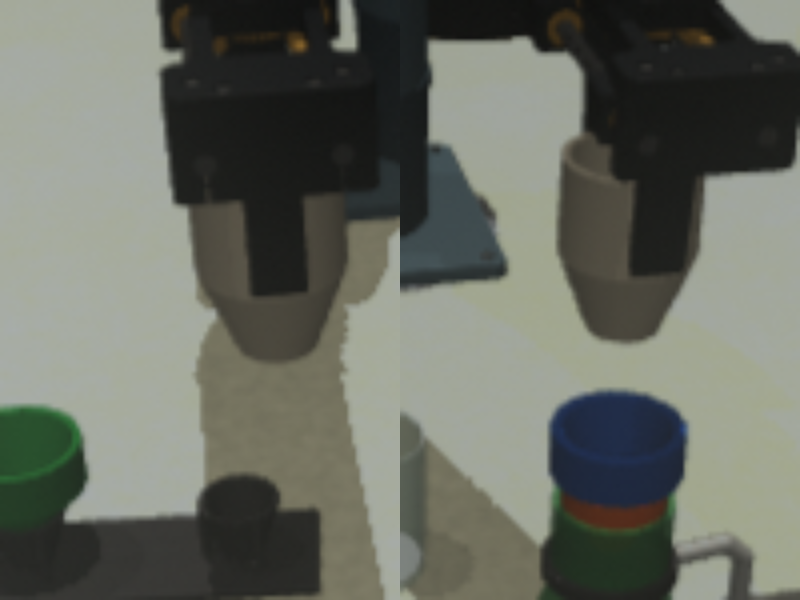

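Run:
```python
from fit import *
np.set_printoptions(precision=4,suppress=True)
x,y=.594,.0423
r.servo_line([x,y,.226],speed=.12); r.dwell(.2);print(r.current_time(),r.current_contact_force(),r.current_ee_pos())
h=r.servo_line([x,y,.203],speed=.015,max_force=2.5)
print(h,r.current_ee_pos(),r.current_contact_force(),r.current_time())
r.dwell(.15)
print(h,r.current_ee_pos(),r.current_contact_force(),r.current_time())
s=snap('scene','s6.png')[:,:,::-1]
cv2.imwrite('pics/c6.png',cv2.resize(s[110:260,310:450],(560,600),interpolation=cv2.INTER_CUBIC))
```

```text
17.1 [ 0.6926 -0.0312 -0.917 ] [0.5946 0.0424 0.2269]
True [0.5942 0.0422 0.2091] [ 0.6643 -0.2947  3.0465] 18.15
True [0.5941 0.0422 0.2091] [0.7367 0.35   4.8039] 18.3
```

View pics/c6.png

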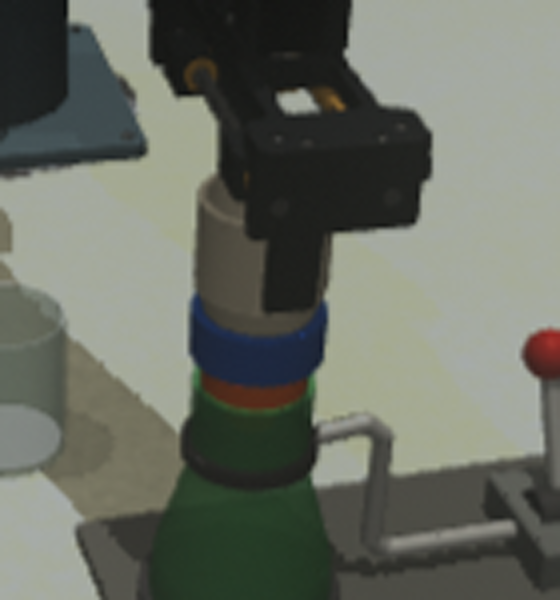

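```bash
cat > trk.py <<'E'
from fit import *
from scipy.ndimage import map_coordinates
def edges(f):
    im=cv2.imread('pics/'+f).astype(float); out=[]
    for c in range(362,376):
        col=im[185:220,c]; b=col[:,0]; rr=col[:,2]
        d=cv2.GaussianBlur((rr-b).reshape(-1,1),(1,3),0).ravel() # blue-> orange rises, orange->green falls
        g=np.diff(d); i=int(np.argmax(g[:28])); 
        def sub(g,i):
            w=np.abs(g[i-2:i+3]); return i-2+(w*np.arange(5)).sum()/w.sum()
        j=i+int(np.argmin(g[i:i+12])); out.append((sub(g,i)+185.5,sub(g,j)+185.5))
    return np.median(np.array(out),0), np.diff(np.array(out),axis=1).mean()
if __name__=='__main__':
    for f in ('s3.png','s5.png','s6.png'): print(f,edges(f))
    a=proj('scene',[.62,.04,.152]);b=proj('scene',[.62,.04,.146]);print(a,b)
E
python3 trk.py
```

```text
s3.png (array([205.6810472 , 211.51458333]), np.float64(5.536187638295004))
s5.png (array([205.683369  , 211.49971066]), np.float64(5.52727134562369))
s6.png (array([205.67427536, 211.49295848]), np.float64(5.585822378751699))
[376.04918982 206.13309689] [375.83974727 208.9077241 ]
```

Run:
```python
from fit import *
def low(R,z,c):
    h=hull('scene',.594,.0422,[(z,R)]); lo=h[h[:,1]>h[:,1].mean()]; o=np.argsort(lo[:,0]); return np.interp(c,lo[o,0],lo[o,1])
c=np.arange(362,376)+0.
for s in (0,.0005,.001,.0015,.002): 
    b=low(.031,.154-s,c)
    print(s,b.mean(),[ (low(R,.138,c)-b).mean() for R in (.0245,.0285)], [low(R,.138,c).mean() for R in (.0245,.0285)])
```

```text
0 205.8028755411266 [np.float64(5.211446407941744), np.float64(6.622917058976823)] [np.float64(211.0143219490683), np.float64(212.42579260010342)]
0.0005 206.0391153906209 [np.float64(4.975206558447423), np.float64(6.386677209482501)] [np.float64(211.0143219490683), np.float64(212.42579260010342)]
0.001 206.27520906910758 [np.float64(4.739112879960745), np.float64(6.1505835309958234)] [np.float64(211.0143219490683), np.float64(212.42579260010342)]
0.0015 206.51106839445498 [np.float64(4.503253554613305), np.float64(5.914724205648383)] [np.float64(211.0143219490683), np.float64(212.42579260010342)]
0.002 206.74676186157143 [np.float64(4.267560087496891), np.float64(5.67903073853197)] [np.float64(211.0143219490683), np.float64(212.42579260010342)]
```

Run:
```python
from trk import *
np.set_printoptions(precision=4,suppress=True)
x,y=.594,.0423
h=r.servo_line([x,y,.2055],speed=.01,max_force=15)
print(h,r.current_ee_pos(),r.current_contact_force(),r.current_time())
snap('scene','s7.png');print(edges('s7.png'),r.current_opening())
r.dwell(.2);print(r.current_ee_pos(),r.current_contact_force())
```

```text
False [0.5943 0.0423 0.2059] [0.2025 0.2523 4.5539] 18.8
(array([207.0792, 211.4842]), np.float64(4.054303599689084)) 0.058712270763179475
[0.5943 0.0423 0.2059] [ 0.7094 -0.0749  5.9436]
```

Run:
```python
from trk import *
np.set_printoptions(precision=4,suppress=True)
x,y=.594,.0423
h=r.servo_line([x,y,.2034],speed=.01,max_force=15)
print(h,r.current_ee_pos(),r.current_contact_force(),r.current_time())
snap('scene','s8.png');print(edges('s8.png'))
```

```text
False [0.5943 0.0423 0.2039] [-0.1113 -0.2709  6.1708] 19.4083
(array([208.0926, 211.0909]), np.float64(2.5553844490174407))
```

Run:
```python
from trk import *
np.set_printoptions(precision=4,suppress=True)
x,y=.594,.0423
r.move_gripper(.088); print(r.current_contact_force(),r.current_time())
r.servo_line([x,y,.285],speed=.12)
r.servo_line([.5,.2,.29],speed=.25); print(r.current_time())
s=snap('scene','s9.png')[:,:,::-1].copy();t=snap('top','t9.png')[:,:,::-1].copy()
print(edges('s9.png'))
a=hsv(s,105,130,(340,150,410,230)); ys,xs=np.nonzero(a);print(xs.min(),xs.max(),ys.max())
cv2.imwrite('pics/c9.png',np.hstack([cv2.resize(s[140:290,330:500],(453,400),interpolation=cv2.INTER_CUBIC),cv2.resize(t[120:240,190:290],(333,400),interpolation=cv2.INTER_CUBIC)]))
for n in ('station',):
    for c in('scene','top'): print(c,[(e['centre'],e['confidence']) for e in r.landmark_of(c,n)])
```

```text
[-0.2964  0.0475 -0.7451] 20.05
21.7667
(array([207.8908, 211.0843]), np.float64(2.861487866127468))
358 390 208
scene [([408.3, 253.8], 0.72), ([446.7, 200.8], 0.65), ([375.0, 183.4], 0.6), ([192.1, 296.0], 0.31)]
top [([250.1, 185.0], 0.96)]
```

View pics/c9.png

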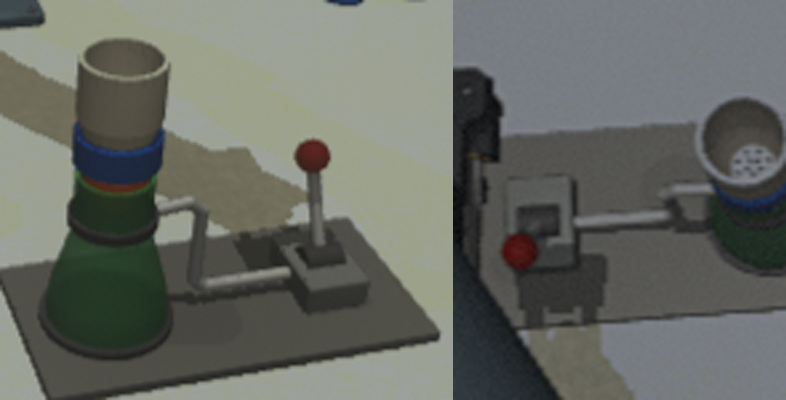

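Run:
```python
from fit import *
A=cv2.imread('pics/s3.png').astype(np.float32);B=cv2.imread('pics/s9.png').astype(np.float32)
# outline transition blue vs not: per column bottom edge across width using b-(r+g)/2
def bot(I,c):
    v=I[190:216,c]; d=v[:,0]-(v[:,1]+v[:,2])/2; m=d[:10].max(); k=[i for i in range(8,25) if d[i]>m/2>=d[i+1]]
    i=k[0]; return 190+i+(d[i]-m/2)/(d[i]-d[i+1])
sh=[bot(B,c)-bot(A,c) for c in range(361,388)];print(np.round(sh,2),np.median(sh)/.4624)
# ECC on patch
T=A[194:213,360:388,0]-A[194:213,360:388,2]
best=[]
for dy in np.arange(1.4,3.2,.05):
    for dx in np.arange(-.6,.61,.1):
        P=cv2.getRectSubPix(cv2.subtract(B[...,0],B[...,2]),(28,12),(373.5+dx,199.5+dy)); Q=cv2.getRectSubPix(cv2.subtract(A[...,0],A[...,2]),(28,12),(373.5,199.5))
        best.append((float(((P-Q)**2).mean()),dy,dx))
print(min(best))
# station yaw from ground-level board + ball
f=np.array([.5942,.0423])
print('origin', atz('top',(250,185.2),0), atz('scene',(408.3,255.5),0))
```

```text
Traceback (most recent call last):
IndexError: list index out of range
```

Run:
```python
from fit import *
A=cv2.imread('pics/s3.png').astype(np.float32);B=cv2.imread('pics/s9.png').astype(np.float32)
def bot(I,c):
    v=I[196:216,c]; d=v[:,0]-(v[:,1]+v[:,2])/2; m=d[:5].mean(); k=[i for i in range(3,19) if d[i]>m/2>=d[i+1]]
    if not k: return np.nan
    i=k[0]; return 196+i+(d[i]-m/2)/(d[i]-d[i+1])
sh=[bot(B,c)-bot(A,c) for c in range(361,388)];print(np.round(sh,2),np.nanmedian(sh)/.4624)
best=[]
for dy in np.arange(1.,3.4,.05):
    for dx in np.arange(-.8,.81,.1):
        P=cv2.getRectSubPix(cv2.subtract(B[...,0],B[...,2]),(28,10),(373.5+dx,203+dy)); Q=cv2.getRectSubPix(cv2.subtract(A[...,0],A[...,2]),(28,10),(373.5,203))
        best.append((float(((P-Q)**2).mean()),dy,dx))
print(min(best),min(best)[1]/.4624)
print('origin', atz('top',(250,185.2),0), atz('scene',(408.3,255.5),0))
t=cv2.imread('pics/t0.png' if 0 else 'pics/top0.png'); g=cv2.cvtColor(t,cv2.COLOR_BGR2GRAY)
k=(g<120).astype('uint8'); k[:, :188]=0;k[:,316:]=0;k[:150]=0;k[225:]=0
cn,_=cv2.findContours(k,0,2); c=max(cn,key=cv2.contourArea); rc=cv2.minAreaRect(c);b=cv2.boxPoints(rc);print(rc)
P=np.array([atz('top',p,.01) for p in b]);print(P, [np.linalg.norm(P[i]-P[(i+1)%4]) for i in range(4)])
```

```text
[2.21 2.32 2.19 2.3  1.97 2.32 2.25 2.16 1.94 2.3  2.17 2.28 2.68 2.68
 2.35 2.23 2.65 2.52 2.09 1.96 1.97 2.37 1.85 1.94 2.38 2.35 2.26] 4.8830767
(40.75669479370117, np.float64(2.250000000000001), np.float64(0.19999999999999973)) 4.865916955017303
origin [0.59273128 0.13052547 0.        ] [0.58965489 0.12656931 0.        ]
((251.5, 187.0), (74.0, 127.0), 90.0)
[[ 0.68674288  0.2880166   0.01      ]
 [ 0.67905481 -0.03778398  0.01      ]
 [ 0.48744337 -0.03346522  0.01      ]
 [ 0.49538243  0.28351122  0.01      ]] [np.float64(0.3258912780848342), np.float64(0.19166009880190912), np.float64(0.31707584694405877), np.float64(0.1914134838543614)]
```

Run:
```python
from fit import *
np.set_printoptions(precision=4,suppress=True)
ps=np.deg2rad(2.3);q=[np.cos(ps/2),np.sin(ps/2),0,0]
H=np.array([.5874,.2121]);u=np.array([np.cos(ps),np.sin(ps)])
P=lambda d,z:[*(H+d*u),z]
r.move_gripper(0.0)
print(r.solve_ik(P(-.085,.2),q))
r.reach(P(-.085,.20),q);print(r.current_time(),r.current_ee_pos())
r.servo_line(P(-.085,.106),speed=.12)
print(r.current_contact_force(),r.current_ee_pos(),r.current_time())
h=r.servo_line(P(.020,.106),speed=.05,max_force=5)
e=r.current_ee_pos();print(h,e,(np.array(e[:2])-H)@u,r.current_contact_force(),r.current_time())
s=snap('scene','s10.png')[:,:,::-1];cv2.imwrite('pics/c10.png',cv2.resize(s[130:280,350:510],(640,600),interpolation=cv2.INTER_CUBIC))
```

```text
[-0.2793  0.4328 -0.251   1.8542  0.1366  0.8712 -2.1269]
24.5917 [0.5026 0.2088 0.2002]
[ 0.1151 -0.029  -0.0719] [0.503  0.209  0.1066] 25.525
True [0.6019 0.2124 0.105 ] 0.014461317588608113 [0.6349 0.1719 0.2539] 27.35
```

View pics/c10.png

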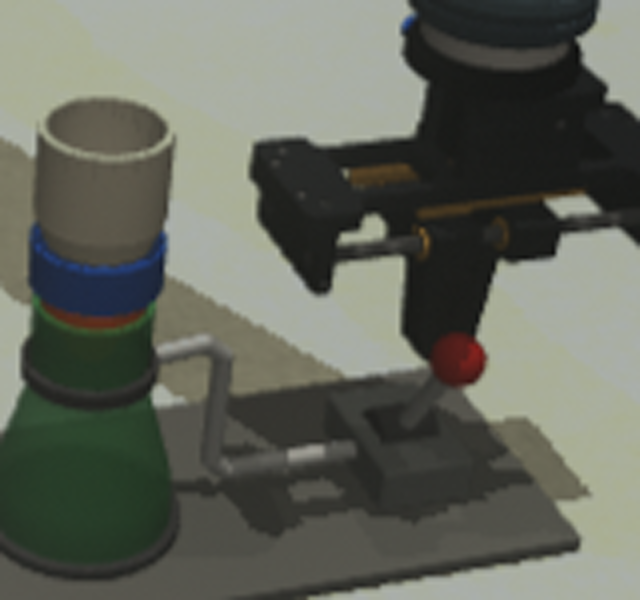

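Run:
```python
from fit import *
np.set_printoptions(precision=4,suppress=True)
ps=np.deg2rad(2.3)
H=np.array([.5874,.2121]);u=np.array([np.cos(ps),np.sin(ps)])
P=lambda d,z:[*(H+d*u),z]
h=r.servo_line(P(.022,.106),speed=.03,max_force=6)
e=r.current_ee_pos();print(h,(np.array(e[:2])-H)@u,r.current_contact_force())
r.dwell(.2);print(r.current_contact_force())
r.servo_line(P(-.05,.106),speed=.15)
r.servo_line(P(-.10,.25),speed=.25)
r.servo_line([.42,.25,.3],speed=.25)
s=snap('scene','s11.png')[:,:,::-1].copy();t=snap('top','t11.png')[:,:,::-1].copy()
print(r.current_time())
bs=[]
for n,im,b in(('scene',s,(430,170,490,250)),('top',t,(180,150,250,210))):
    z=hsv(im,0,8,b);z=cv2.morphologyEx(z,2,np.ones((2,2),np.uint8));m=meas(z);print(n,m);bs.append((n,m[1]))
p,er=tri(bs);print(p,er,(p[:2]-H)@u)
for c in('scene','top'): print(c,[(e['centre'],round(e['confidence'],2)) for e in r.landmark_of(c,'tap_tip')])
cv2.imwrite('pics/c11.png',np.hstack([cv2.resize(s[140:290,170:510],(0,0),fx=1.4,fy=2,interpolation=cv2.INTER_CUBIC),cv2.resize(t[120:240,190:320],(320,300),interpolation=cv2.INTER_CUBIC)]))
```

```text
True 0.014491059899337458 [-0.2539  0.3193  0.3971]
[-0.6022 -0.0024  0.4287]
29.7667
scene (array([458.5, 471.5, 214.5, 226.5]), array([465.1406, 220.375 ]))
top (array([204.5, 213.5, 161.5, 169.5]), array([209.4 , 165.18]))
[0.6232 0.2144 0.0996] [np.float64(0.0028181004352012128), np.float64(0.0028181004352011416)] 0.03581833111575204
scene [([461.8, 222.3], 0.75)]
top [([211.3, 160.9], 0.56)]
```

View pics/c11.png

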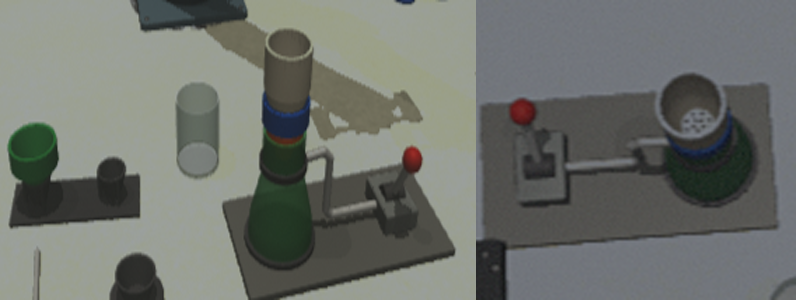

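View pics/t11.png

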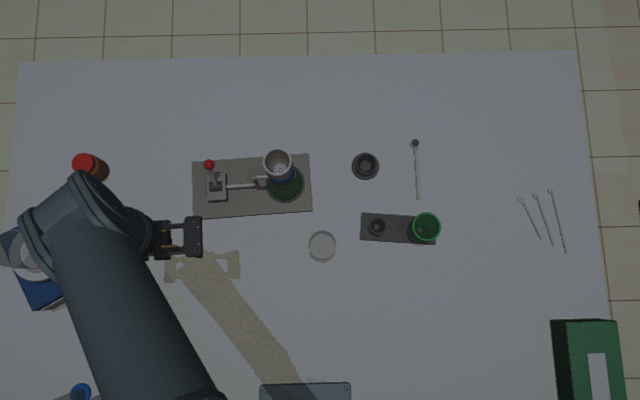

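Run:
```python
from fit import *
np.set_printoptions(precision=4,suppress=True)
ms={}
for n in('scene','top'):
    d=r.regions_of(n,'cup_mid'); ms[n]=d[0]['mask'].astype('uint8'); print(d[0]['confidence'],meas(ms[n]))
print(*fit({k:ms[k] for k in ms},lambda z:[(z-.012,.030),(z+.04,.030)],[.594,.042,.19]))
```

```text
0.7 (array([357.5, 393.5, 152.5, 195.5]), array([375.0257, 173.7078]))
0.69 (array([262.5, 291.5, 147.5, 179.5]), array([277.2083, 163.1888]))
[0.5947 0.0421 0.1904] [-0.   -0.07  0.08 -0.14  0.12  0.03 -0.22  0.29 -0.32  0.21  0.08  0.07]
```

View pics/s11.png

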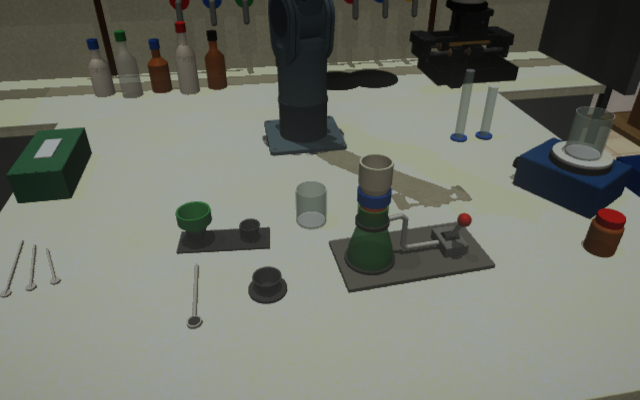

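Run:
```python
from rig import r
print(r.current_contact_force(),r.current_time()); print(r.close_job())
```

```text
[-0.49458223  0.36868656  0.44519031] 29.9667
the job is handed in; nothing more can be done
None
```

The flask is set up in the order asked, and the job was handed in at about 30 s of the 64 s allowed. The blue adapter is nested in the orange seat and the white cup in the adapter. I pressed the cup straight down and let it go, then swung the red lever to its other end.

- **Seat depth:** I judge the seat to be about 5 to 6 mm down, well short of jamming. The hand moved about 5.2 mm after contact, and the picture shift of the adapter showed about 4.9 mm. The seat's starting depth is less certain. My silhouette fit of the seat gave 0.9 mm, but the heights fitted to the nested adapter and cup pointed nearer 0.
- **Cup and adapter:** both look upright in the last pictures. The fitted cup axis is within about 1 mm of the flask axis, with a fitted cup_mid height of 0.190 m. Taken at face value, that height implies the seat is only about 4.6 mm down. I gave it less weight because my other silhouette heights were a few millimetres inconsistent.
- **Lever:** it stopped at the same point on two pushes, at 5 and 6 N. After backing off, the ball measured about 36 mm to the +x side of the hinge, against 38 mm expected, with a 2.8 mm disagreement between the cameras.
- **Other things:** the green adapter, beaker and spoon look unmoved, and the arm was clear at hand-in.

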